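Unlock and flip open the accessory case

ROBOT

A 7-joint arm with a two-finger parallel gripper is mounted at the origin on the work surface. World frame = base frame: x ahead of the robot, y to its left, z up, the work surface at z = 0. Lengths are in m, angles in rad, forces in N, time in s.
With the tool pointing down it reaches from about 0.425 to 0.925 m from the base axis. Payload 6.8 kg.
Tool frame: the origin (TCP) lies on the mounting face of the last link; the fingertips stand 173 mm ahead of it and the grasp point (between the pads) lies 155 mm ahead of it; z points along the fingers, y is the line along which they close (so a half turn about z gives the same grasp; the last joint's range is limited). The gripper opens to 85 mm and grips with 20 to 120 N. Pads are 22 mm wide; open, the fingers measure 114 mm over their backs; the gripper's body (76 mm by 85 mm) begins 54 mm behind the grasp point. The pads swing forward as they close: fully open they stand 13 mm farther back than shut.
Start: joints at [-1.314, 0.477, 0.022, 1.555, -0.011, 1.109, -0.083], TCP at [0.241, 0.631, 0.405] pointing down, gripper open.
Joint ranges: [-2.96, 2.96], [-0.34, 2.1], [-1.41, 1.46], [0.24, 2.44], [-1.37, 4.51], [0.17, 1.92], [-2.96, 2.96]. Speed limits (rad/s): [2.39, 2.39, 3.14, 3.14, 3.14, 3.14, 3.14].

INTERFACE

Orientations are given as a 3x3 rotation matrix whose columns are the frame's x, y, z axes.
In Python, from bench import env gives the robot as it stands. The module is installed in compiled form; this text tells all that it offers.
- The arm moves only by the tool drive_tool, never from a script. Its arguments are lists of equal length, an entry for each row: "linear": the shift along the tool's x, y, z in mm, a list of three; "twist": the turn, a rotation vector about the tool's x, y, z in degrees, a list of three; "claw": the opening in per cent of the stroke, from 0 (shut) to 100 (fully open). A call has 1 to 8 rows; each row is the pose to reach, as a shift and turn from the pose commanded when the call began, along the tool's axes at that moment; what a row does not reach only later rows make up. A row lasts 1/10 s, in which the tool goes at most 50 mm and 8.59 degrees, less where a joint would pass 70% of its speed; a pose out of reach is approached as far as the arm can. A call with a gripper value outside its range is refused whole. The fingers move at their own pace and stop on an object; "squeeze" is the grip in N (left out, the last holds). Time passes only in rows, so rows that repeat a pose let the fingers close. It gives the time, the measured TCP pose, the force, the opening and the grip force at its end, in the units of the state.
- env.observe(): the state, without advancing time (a new reading comes with each control period).
- env.snapshot(name): name is "scene" or "top" or "wrist"; returns (picture, depth): 420x560x3 uint8, blue, green, red; 420x560 float32, m along the optical axis (not along the pixel's ray), 0 where there is no reading.
- env.camera_info(name): a dict with "fx", "fy", "cx", "cy" (pixels), "view" (4x4, takes a point from world to camera coordinates); the wrist camera has in their place "hand_eye" (4x4, takes a point from camera to tool coordinates, whose origin is the TCP and whose axes are the flange's). Camera axes: x right, y down, z forward; pixel columns grow to the right and rows downward; lengths in m; the calibration is good to about 2 mm. A picture is of the moment at which its call begins: read the wrist's pose just before it. camera_info takes no time and is no camera call.
- env.job_done(): hands the job in; it is judged then, once.
Trained networks look in the newest picture that a camera, given by its name, has taken for a name from the list of things; names that differ only in an ending like _2 or _b are one class to them, and where a whole thing is asked for, a point or a joint stands for the part that bears it (a point fixed in the world has none). Each returns a list of dicts, best first, with "conf" (0 to 1); they miss things now and then, are a little off and sometimes report something else, mostly with a low value. They report only what shows in the picture. A call takes as long as a camera call.
- env.cut_out(camera, query): "mask" (420x560 bool, what is visible of it).
- env.mark_of(camera, query): "at" ([x, y, z] in m, in the coordinates of the camera as it stood for that picture, good to about 4 mm: a listed point, or the origin of a listed thing).
The state is a dict: "clock": time; "q": joint angles; "dq": joint speeds; "joint_torque": joint torques, N m; "tcp_pos": TCP position; "eef_rot": TCP orientation; "ft_force": force on the tool from outside, world axes, zero at the start; "torque": the same for the moment, N m; "opening": finger opening in m; "grip_force": force on a finger pad.
Only numpy, scipy, OpenCV 4.12 (cv2) and the standard library are available. Lean on these libraries where they do the work, as an engineer would, in place of code of your own. Each camera call takes 0.05 s, during which the arm holds its last target. There are 200 camera calls.

TASK

Open the grey steel accessory case on the counter and leave it open: with a fingertip push the chrome wing of the cam lock, on the case's side away from you, to the left through a full quarter turn so that its tongue clears the lid, then push the lid up by the lip that overhangs on the right and over past upright to the left, so that it leans back against its stop and stays open by itself. Only push, with little force: do not pinch, grip or lift anything, do not shove the case about, and leave the other things on the counter where they are.

Things in the scene. Friction and masses are not known exactly. Their poses are not given: they have to be found in the camera images.
- case: Grey steel case, loose on the counter, 3 kg: 120 mm deep (x), 150 wide (y), 90 high; contents reach 68 mm. Origin: centre of its underside; x points from its front (lip side, facing the robot's right) to its hinge side (robot's left), y towards the robot, z up. Bracket of the cam lock on its side away from the robot: x -45 to -15, y -75 to -95, up to 85 mm height.
- lid (a joint): Angle of the case's perforated steel lid (rad): 0 shut, 1.57 upright, 2.0 its stop, leaning back. Lid: 142 mm from hinge to front edge, 150 mm wide, 4 mm thick, 0.17 to 0.35 kg, almost no hinge friction: let go before upright it falls shut, beyond it falls open to the stop.
- lip (a point): Middle of the lower front edge of the lid (moves with the lid). The lid's front lip overhangs the case's front wall by 22 mm over its whole width, at 90 mm height (underside) when shut; below it is free space.
- hinge (a point): Middle of the lid's hinge line: on the case's far top edge at case x = 60 mm, y = 0, height 90 mm; the line runs along the case's y. The lid's underside passes through this line.
- tongue (a joint): Angle of the quarter-turn cam lock (rad), vertical axis, counter-clockwise from above: 0 to 0.3 at the start (locked, the chrome tongue lies over the lid's edge away from the robot, 2 mm above it), 1.57 a full quarter turn, stop at 1.8. Slight friction (0.03 N m): stays where left. The tongue clears the lid beyond about 1.25.
- pivot (a point): On the cam lock's vertical axis at the height of the underside of tongue and wing bar: case x = -30 mm, y = -93 mm, height 96 mm.
- wing (a point): On the lock's upright chrome wing, 40 mm out from the axis, 10 mm above the bar's underside. At joint 0 the wing points along case -y (away from the robot); opening, it swings to case +x (robot's left). Wing 5 mm thick, 96 to 116 mm above the counter, 14 to 54 mm out from the axis, on a bar 10 mm wide, 5 thick. Tongue on the other side of the axis, 12 mm wide, reaching 34 mm.
- reel: Bystander: silver metal 16mm film reel lying flat, 92 mm diameter, 20 mm high. Origin: centre of its underside.
- eyecup: Bystander: black rubber eyecup, a flared ring 54 mm wide and 24 mm high. Origin: centre of its underside.
- adapter: Bystander: small brass tripod screw adapter, 28 mm wide foot with a 16 mm stud, 26 mm high. Origin: centre of its underside.
- gear_ring: Bystander: green anodized toothed focus gear ring lying flat, 86 mm outside, 12 mm high. Origin: centre of its underside.
- qr_plate: Bystander: aluminium quick-release plate, 70 x 50 x 9 mm with a 12 mm stud on top, 19 mm high in all. Origin: centre of its underside.
- lens_cap: Bystander: black lens cap, 78 mm diameter, 13 mm high. Origin: centre of its underside.
- film_can: Bystander: small plastic film can with black cap, 52 mm diameter, 45 mm high. Origin: centre of its underside.

How it is judged:
By the outcome, as a careful person would: the job done as asked, in the order asked, and still so for the second after the job is handed in, with the robot touching nothing.
It also fails if it takes over 58 s, if anything falls off the work surface, if the arm or the gripper's body presses on something with over 40 N, if the wrist force passes 120 N, or if a joint passes its speed limit or range.

## Working session

There is one attempt and no reset: what is moved stays moved. The work goes in short steps, Python scripts to look and compute and a tool call to move; the robot and the scene stay as the last step left them, time stands still between calls to the robot, and variables do not carry over. Pictures are saved under pics/ and viewed, at most 10 in all, crops included, and the job is handed in when it is done.

Besides the shell and the picture viewer there is one more tool, called after ">>>" as name(argument=value, ...), one argument or row to a line, values as JSON. drive_tool: Moves the arm, as the interface text tells. Its arguments: {"type":"object","properties":{"linear":{"type":"array"},"twist":{"type":"array"},"claw":{"type":"array"},"squeeze":{"type":"number"}},"required":["linear","twist","claw"]}

```bash
mkdir -p pics; cat > h.py <<'E'
import numpy as np, cv2
from bench import env
def snap(c):
    o=env.observe(); p,d=env.snapshot(c); i=env.camera_info(c)
    if c=="wrist":
        T=np.eye(4);T[:3,:3]=o["eef_rot"];T[:3,3]=o["tcp_pos"];M=T@np.array(i["hand_eye"])
    else: M=np.linalg.inv(np.array(i["view"]))
    return p,d,i,M
def w(M,a): return (M@np.r_[a,1])[:3]
def cloud(d,i,M,mask=None):
    m=d>0
    if mask is not None: m&=mask
    v,u=np.nonzero(m);z=d[m]
    return np.c_[(u-i["cx"])/i["fx"]*z,(v-i["cy"])/i["fy"]*z,z]@M[:3,:3].T+M[:3,3]
E
cat > a.py <<'E'
from h import *
np.set_printoptions(precision=4,suppress=True)
o=env.observe();print(o["clock"],o["tcp_pos"],o["eef_rot"],o["opening"])
for c in ["scene","top"]:
    p,d,i,M=snap(c);cv2.imwrite(f"pics/{c}1.png",p)
    for q in ["case","lip","hinge","pivot","wing"]+(["reel","eyecup","adapter","gear_ring","qr_plate","lens_cap","film_can"] if c=="top" else []):
        r=env.mark_of(c,q)
        print(c,q,[(round(x["conf"],2),w(M,x["at"])) for x in r[:2]])
    P=cloud(d,i,M);np.save(f"{c}.npy",P)
    s=P[(P[:,2]>.085)&(P[:,2]<.1)]
    print(len(s))
    r=env.cut_out(c,"lid")
    if r:
        L=cloud(d,i,M,r[0]["mask"]);L=L[(abs(L[:,2]-.094)<.01)];print(np.median(L,0),cv2.minAreaRect((L[:,:2]*1000).astype(np.float32)))
print(env.observe()["clock"])
E
python3 a.py
```

```text
0.0 [0.2407 0.6303 0.4037] [[-0.9342  0.3567 -0.0005]
 [ 0.3567  0.9342 -0.0018]
 [-0.0001 -0.0019 -1.    ]] 0.08553737382858002
scene case [(0.65, array([ 0.5243, -0.0334,  0.0054]))]
scene lip []
scene hinge [(0.75, array([0.5383, 0.0268, 0.0935]))]
scene pivot [(0.87, array([ 0.6083, -0.0806,  0.0984]))]
scene wing [(0.52, array([ 0.6521, -0.0772,  0.1083]))]
14722
[ 0.525  -0.0402  0.0951] ((522.4884033203125, -39.09783935546875), (145.9427490234375, 156.31988525390625), 76.63955688476562)
top case [(0.71, array([ 0.5252, -0.0322,  0.0031])), (0.58, array([ 0.6131, -0.0799,  0.0971]))]
top lip [(0.57, array([ 0.5104, -0.1095,  0.0887]))]
top hinge [(0.91, array([0.5411, 0.0344, 0.0907]))]
top pivot [(0.93, array([ 0.6141, -0.0784,  0.1021]))]
top wing [(0.44, array([ 0.6525, -0.086 ,  0.1073])), (0.39, array([ 0.587 , -0.2102,  0.0016]))]
top reel [(0.97, array([0.3777, 0.0077, 0.0041]))]
top eyecup [(0.54, array([ 0.4127, -0.1928, -0.0035])), (0.43, array([ 0.5837, -0.2092,  0.0003]))]
top adapter [(0.63, array([ 0.4094, -0.1929, -0.0027]))]
top gear_ring [(0.66, array([ 0.6468,  0.0941, -0.0011]))]
top qr_plate [(0.73, array([0.6324, 0.4582, 0.0074]))]
top lens_cap [(0.92, array([ 0.4688,  0.4828, -0.0022]))]
top film_can [(0.57, array([ 0.4802, -0.437 ,  0.002 ]))]
11201
[nan nan nan] ((0.0, 0.0), (0.0, 0.0), 0.0)
1.05
  return _methods._mean(a, axis=axis, dtype=dtype,
  ret = um.true_divide(
```

View pics/scene1.png

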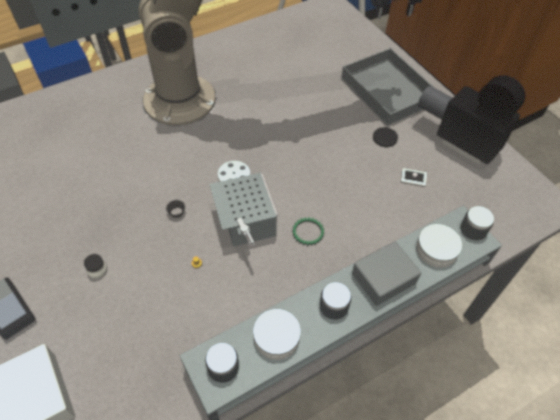

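View pics/top1.png

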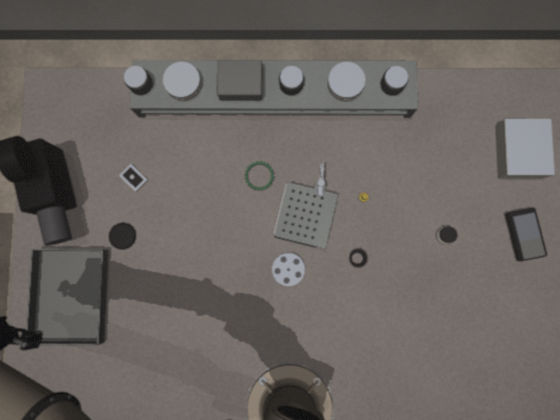

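```bash
python3 - <<'E'
from h import *
P=np.load("top.npy")
for n in ["top","scene"]:
    P=np.load(n+".npy")
    s=P[(abs(P[:,2]-.094)<.006)&(abs(P[:,0]-.52)<.11)&(abs(P[:,1]+.03)<.13)]
    r=cv2.minAreaRect((s[:,:2]*1000).astype(np.float32));print(n,len(s),r,np.median(s[:,2]))
    # 1mm grid, opening to drop lock
    g=np.zeros((300,300),np.uint8);ij=((s[:,:2]-[.37,-.18])*1000).astype(int);k=(ij>=0).all(1)&(ij<300).all(1);g[ij[k,0],ij[k,1]]=1
    g=cv2.morphologyEx(g,cv2.MORPH_CLOSE,np.ones((9,9)));g=cv2.morphologyEx(g,cv2.MORPH_OPEN,np.ones((45,45)))
    q=np.argwhere(g).astype(np.float32)+[370,-180];r=cv2.minAreaRect(q.astype(np.float32));print(r,cv2.boxPoints(r))
    t=P[(P[:,2]>.104)&(P[:,2]<.125)&(abs(P[:,0]-.63)<.06)&(abs(P[:,1]+.08)<.06)];print(len(t))
    if len(t)>4: print(t.mean(0),t[:,2].max(),cv2.minAreaRect((t[:,:2]*1000).astype(np.float32)))
E
```

```text
top 2907 ((543.04345703125, -41.323280334472656), (145.945556640625, 188.0140380859375), 76.68998718261719) 0.09404303348835641
((524.4755249023438, -37.608055114746094), (146.09263610839844, 151.7218017578125), 77.19573211669922) [[ 434.31247   -92.02554 ]
 [ 582.26135  -125.6503  ]
 [ 614.63855    16.809433]
 [ 466.6897     50.43419 ]]
76
[ 0.62552584 -0.07924587  0.11007883] 0.1212684971996787 ((620.170166015625, -78.57705688476562), (16.31509017944336, 87.85658264160156), 86.78912353515625)
scene 2612 ((539.5496826171875, -43.63959503173828), (146.38653564453125, 191.61790466308594), 76.63955688476562) 0.09503496113281873
((522.5679321289062, -40.56584167480469), (146.53065490722656, 154.84075927734375), 76.86598205566406) [[ 430.52475   -94.32245 ]
 [ 581.315    -129.50684 ]
 [ 614.6111     13.190765]
 [ 463.82086    48.375153]]
92
[ 0.62604128 -0.08375528  0.11048311] 0.12170840531139326 ((620.8336181640625, -84.33512115478516), (17.128450393676758, 81.5724868774414), 80.13518524169922)
```

The scene view shows the case with the lock at about (243,232) and the wing pointing away. In the top view the case spans roughly (275–338, 183–247), the wing runs from (321,190) to (323,163), and the adapter at (364,197) and eyecup at (358,258) are to its right. I'm moving with the fingers shut.

>>> drive_tool(
  linear=[
    [-37,-31,0],
    [-74,-63,0],
    [-111,-94,0],
    [-148,-126,0],
    [-185,-157,0],
    [-222,-189,0],
    [-259,-220,0],
    [-296,-252,0],
  ],
  twist=[
    [0,0,0],
    [0,0,0],
    [0,0,0],
    [0,0,0],
    [0,0,0],
    [0,0,0],
    [0,0,0],
    [0,0,0],
  ],
  claw=[0,0,0,0,0,0,0,0],
  squeeze=20,
)

```text
clock: 1.85
tcp_pos: [0.4281, 0.2878, 0.4051]
eef_rot: [[-0.934, 0.357, 0.001], [0.357, 0.934, 0.001], [-0.0, 0.001, -1.0]]
ft_force: [0.9, 0.1, 0.8]
opening: 0.0
grip_force: 0.0
```

>>> drive_tool(
  linear=[
    [-37,-31,0],
    [-74,-63,0],
    [-111,-94,0],
    [-148,-126,0],
    [-185,-157,0],
    [-222,-189,0],
    [-259,-220,0],
    [-296,-252,0],
  ],
  twist=[
    [0,0,0],
    [0,0,0],
    [0,0,0],
    [0,0,0],
    [0,0,0],
    [0,0,0],
    [0,0,0],
    [0,0,0],
  ],
  claw=[0,0,0,0,0,0,0,0],
)

```text
clock: 2.65
tcp_pos: [0.6148, -0.053, 0.4049]
eef_rot: [[-0.934, 0.356, 0.001], [0.356, 0.934, 0.0], [-0.0, 0.001, -1.0]]
ft_force: [0.8, 0.6, -0.1]
opening: 0.0
grip_force: 0.0
```

```bash
cat > b.py <<'E'
from h import *
np.set_printoptions(precision=4,suppress=True)
o=env.observe();print(o["clock"],o["tcp_pos"],o["eef_rot"],o["opening"],o["q"],o["ft_force"])
p,d,i,M=snap("wrist");cv2.imwrite("pics/wrist1.png",p)
for q in ["pivot","wing"]:
    print(q,[(round(x["conf"],2),w(M,x["at"])) for x in env.mark_of("wrist",q)[:2]])
P=cloud(d,i,M)
t=P[(P[:,2]>.1035)&(P[:,2]<.125)&(abs(P[:,0]-.64)<.06)&(abs(P[:,1]+.08)<.05)];print(len(t),cv2.minAreaRect((t[:,:2]*1000).astype(np.float32)))
t=t[np.hypot(*(t[:,:2]-[.611,-.079]).T)>.018];print(len(t),t.mean(0),t.min(0),t.max(0))
p,d,i,M=snap("scene");cv2.imwrite("pics/s2.png",p)
P=cloud(d,i,M);T=o["tcp_pos"];s=P[(np.hypot(P[:,0]-T[0],P[:,1]-T[1])<.06)&(P[:,2]>.13)]
if len(s): print("tip",s[:,2].min(),np.percentile(s[:,2],[1,5]))
E
python3 b.py
```

```text
2.65 [ 0.6148 -0.053   0.4049] [[-0.9344  0.3563  0.0007]
 [ 0.3563  0.9344  0.0004]
 [-0.0005  0.0006 -1.    ]] 1.0827289890441653e-05 [-0.2804  0.3937  0.3514  1.7197 -0.1529  1.0545  1.3283] [ 0.8211  0.6394 -0.0836]
pivot [(0.97, array([ 0.611 , -0.0804,  0.0958]))]
wing [(0.88, array([ 0.6502, -0.0803,  0.1049])), (0.7, array([ 0.5078, -0.1099,  0.0962]))]
940 ((621.232421875, -79.4555435180664), (81.71383666992188, 19.138917922973633), 3.4174911975860596)
352 [ 0.6436 -0.0822  0.1146] [ 0.58   -0.0866  0.1035] [ 0.6625 -0.075   0.119 ]
tip 0.2337321308273861 [0.2607 0.2978]
```

>>> drive_tool(
  linear=[
    [-20,-14,0],
    [-40,-28,0],
    [-51,-36,0],
    [-51,-36,10],
    [-51,-36,20],
    [-51,-36,30],
    [-51,-36,50],
    [-51,-36,60],
  ],
  twist=[
    [0,0,8],
    [0,0,16],
    [0,0,24],
    [0,0,32],
    [0,0,40],
    [0,0,48],
    [0,0,56],
    [0,0,64],
  ],
  claw=[0,0,0,0,0,0,0,0],
)

```text
clock: 3.65
tcp_pos: [0.6483, -0.1005, 0.3431]
eef_rot: [[-0.086, 0.996, -0.002], [0.996, 0.086, 0.002], [0.002, -0.002, -1.0]]
ft_force: [-0.1, -0.4, 0.3]
opening: -0.0001
grip_force: 0.0
```

>>> drive_tool(
  linear=[
    [0,0,20],
    [0,0,40],
    [0,0,55],
    [0,0,67],
    [0,0,67],
  ],
  twist=[
    [0,0,8],
    [0,0,8],
    [0,0,8],
    [0,0,8],
    [0,0,8],
  ],
  claw=[0,0,0,0,0],
)

```text
clock: 4.15
tcp_pos: [0.6483, -0.1022, 0.276]
eef_rot: [[0.049, 0.999, -0.003], [0.999, -0.049, 0.001], [0.001, -0.003, -1.0]]
ft_force: [-0.5, 0.2, -1.3]
opening: -0.0002
grip_force: 0.0
```

```bash
cat > c.py <<'E'
from h import *
import sys
np.set_printoptions(precision=4,suppress=True)
o=env.observe();print(o["clock"],o["tcp_pos"],o["eef_rot"],o["q"],o["ft_force"])
p,d,i,M=snap("wrist");cv2.imwrite(f"pics/{sys.argv[1]}.png",p)
for q in ["pivot","wing"]:
    print(q,[(round(x["conf"],2),w(M,x["at"])) for x in env.mark_of("wrist",q)[:2]])
E
python3 c.py w2
cat > arc.py <<'E'
# finger arc: rigid rotation about pivot in tool axes of the present pose
from h import *
import sys
o=env.observe();R=np.array(o["eef_rot"]);T=np.array(o["tcp_pos"]);pv=np.array([.611,-.0797])
for a in map(float,sys.argv[1:]):
    c,s=np.cos(np.radians(a)),np.sin(np.radians(a));v=T[:2]-pv
    n=pv+np.array([c*v[0]-s*v[1],s*v[0]+c*v[1]])
    print(a,np.round(R.T@np.r_[n-T[:2],0]*1000,0))
E
python3 arc.py 7 14 21 28 35 42 49 56 64 72 80 88 96 104
```

```text
4.15 [ 0.6483 -0.1022  0.276 ] [[ 0.0493  0.9988 -0.0028]
 [ 0.9988 -0.0493  0.001 ]
 [ 0.0008 -0.0029 -1.    ]] [-0.3377  0.6517  0.5774  1.7358 -0.4409  0.8898  0.3807] [-0.5001  0.2249 -1.2604]
pivot [(0.83, array([ 0.6126, -0.0743,  0.0953]))]
wing [(0.64, array([ 0.6489, -0.0822,  0.1095]))]
7.0 [5. 2. 0.]
14.0 [10.  4.  0.]
21.0 [16.  5.  0.]
28.0 [21.  6.  0.]
35.0 [26.  5.  0.]
42.0 [32.  4.  0.]
49.0 [37.  3.  0.]
56.0 [42.  1.  0.]
64.0 [48. -3.  0.]
72.0 [52. -7. -0.]
80.0 [ 57. -11.  -0.]
88.0 [ 60. -16.  -0.]
96.0 [ 63. -22.  -0.]
104.0 [ 65. -28.  -0.]
```

>>> drive_tool(
  linear=[
    [4,0,0],
    [8,0,0],
    [13.4,1.4,0],
    [19,2,0],
    [24.4,2,0],
    [30,1,0],
    [35,-1,0],
    [40,-3,0],
  ],
  twist=[
    [0,0,0],
    [0,0,0],
    [0,0,-8],
    [0,0,-16],
    [0,0,-24],
    [0,0,-32],
    [0,0,-40],
    [0,0,-48],
  ],
  claw=[0,0,0,0,0,0,0,0],
)

```text
clock: 5.1
tcp_pos: [0.6482, -0.0627, 0.2783]
eef_rot: [[-0.713, 0.702, 0.001], [0.702, 0.713, -0.0], [-0.001, 0.001, -1.0]]
ft_force: [0.1, -0.7, -0.3]
opening: 0.0003
grip_force: 0.4
```

```bash
python3 c.py w3; python3 arc.py 7 14 21 28 35 38
```

```text
5.1 [ 0.6482 -0.0627  0.2783] [[-0.7126  0.7016  0.0014]
 [ 0.7016  0.7126 -0.0002]
 [-0.0011  0.0009 -1.    ]] [-0.2572  0.5957  0.3626  1.7392 -0.267   0.854   1.0178] [ 0.0963 -0.6596 -0.2569]
pivot [(0.86, array([ 0.6097, -0.078 ,  0.0963]))]
wing [(0.96, array([ 0.6374, -0.0506,  0.1107]))]
7.0 [5. 1. 0.]
14.0 [10.  2.  0.]
21.0 [15.  3.  0.]
28.0 [20.  2.  0.]
35.0 [24.  1.  0.]
38.0 [26.  1.  0.]
```

View pics/w3.png

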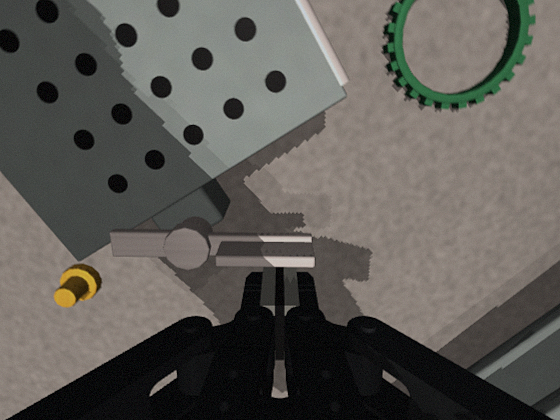

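Wing (217–315, 236–262) lies parallel to the finger line, with the fingers touching its outer side. The turn is about 58°, so I'm continuing.

>>> drive_tool(
  linear=[
    [5,1,0],
    [10,2,0],
    [15,3,0],
    [20,2,0],
    [24,1,0],
    [26,0,0],
    [26,0,0],
  ],
  twist=[
    [0,0,-7],
    [0,0,-14],
    [0,0,-21],
    [0,0,-28],
    [0,0,-35],
    [0,0,-38],
    [0,0,-38],
  ],
  claw=[0,0,0,0,0,0,0],
)

```text
clock: 5.95
tcp_pos: [0.6294, -0.0449, 0.2779]
eef_rot: [[-0.992, 0.123, 0.0], [0.123, 0.992, 0.0], [-0.0, 0.0, -1.0]]
ft_force: [-0.0, 0.1, -0.2]
opening: -0.0002
grip_force: 0.0
```

```bash
python3 c.py w4
```

```text
5.95 [ 0.6294 -0.0449  0.2779] [[-0.9924  0.1232  0.0002]
 [ 0.1232  0.9924  0.0002]
 [-0.0002  0.0003 -1.    ]] [-0.1702  0.5491  0.1944  1.7813 -0.1381  0.8241  1.5375] [-0.0022  0.1012 -0.2233]
pivot [(0.94, array([ 0.6127, -0.0793,  0.0974]))]
wing [(0.94, array([ 0.6149, -0.0383,  0.1089]))]
```

View pics/w4.png

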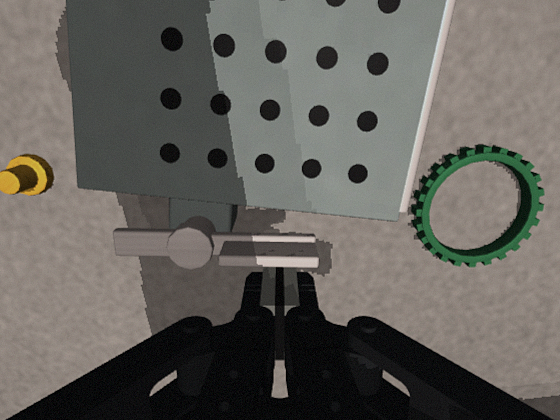

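The bar (115–318, ~246) is about 4° past parallel with the lid edge, so the joint is near 1.64 and the tongue is clear on the left. I'm backing off, rising and measuring the case again.

>>> drive_tool(
  linear=[
    [-15,0,0],
    [-25,0,0],
    [-25,0,-40],
    [-25,0,-80],
    [-25,0,-120],
  ],
  twist=[
    [0,0,0],
    [0,0,0],
    [0,0,0],
    [0,0,8],
    [0,0,16],
  ],
  claw=[0,0,0,0,0],
)

```text
clock: 6.6
tcp_pos: [0.6544, -0.0481, 0.3988]
eef_rot: [[-0.918, 0.396, -0.001], [0.396, 0.918, 0.0], [0.001, -0.0, -1.0]]
ft_force: [0.7, -0.3, -0.1]
opening: -0.0
grip_force: 0.0
```

```bash
cat > m.py <<'E'
from h import *
for n in ["scene","wrist"]:
    p,d,i,M=snap(n);P=cloud(d,i,M)
    s=P[(abs(P[:,2]-.094)<.006)&(abs(P[:,0]-.52)<.13)&(abs(P[:,1]+.03)<.15)]
    g=np.zeros((300,300),np.uint8);ij=((s[:,:2]-[.37,-.18])*1000).astype(int);k=(ij>=0).all(1)&(ij<300).all(1);g[ij[k,0],ij[k,1]]=1
    g=cv2.morphologyEx(g,cv2.MORPH_CLOSE,np.ones((9,9)));g=cv2.morphologyEx(g,cv2.MORPH_OPEN,np.ones((45,45)))
    q=np.argwhere(g).astype(np.float32)+[370,-180];r=cv2.minAreaRect(q.astype(np.float32));print(n,np.median(s[:,2]),r)
    for q in ["pivot","wing","lip","case","hinge"]:
        print(q,[(round(x["conf"],2),np.round(w(M,x["at"]),4)) for x in env.mark_of(n,q)[:1]])
E
python3 m.py
cat > go.py <<'E'
# go.py casex tipz tilt [casey] -> linear mm, twist deg from present pose
from h import *
import sys
from scipy.spatial.transform import Rotation as Ro
np.set_printoptions(precision=1,suppress=True)
O=np.array([.526,-.0283,0]);ex=np.array([np.cos(np.radians(77.1)),np.sin(np.radians(77.1)),0]);zh=np.array([0,0,1.]);ey=np.cross(zh,ex)
o=env.observe();R=np.array(o["eef_rot"]);T=np.array(o["tcp_pos"])
tip=T+.173*R[:,2]-O;print("now case tip",1000*tip@ex,1000*tip@ey,1000*tip[2],"z_t",R[:,2]@np.c_[ex,ey,zh],o["ft_force"],o["clock"],o["q"])
for a in sys.argv[1:]:
    x,z,t=map(float,a.split(","));t=np.radians(t)
    zt=np.sin(t)*ex-np.cos(t)*zh;xt=np.cos(t)*ex+np.sin(t)*zh
    G=np.c_[xt,np.cross(zt,xt),zt];tcp=O+x/1000*ex+z/1000*zh-.173*zt
    print(a,R.T@(tcp-T)*1000,np.degrees(Ro.from_matrix(R.T@G).as_rotvec()))
E
python3 go.py -- -120,150,0 -120,150,45
```

```text
scene 0.09502566483742725 ((518.4999389648438, -67.00000762939453), (99.99998474121094, 148.99996948242188), 90.0)
pivot [(0.68, array([ 0.6089, -0.0858,  0.098 ]))]
wing [(0.48, array([ 0.6154, -0.0377,  0.1094]))]
lip [(0.59, array([ 0.5043, -0.1053,  0.0884]))]
case [(0.81, array([ 0.5231, -0.0348,  0.0014]))]
hinge [(0.95, array([0.5401, 0.0299, 0.0967]))]
wrist 0.09508599996089478 ((553.9690551757812, -46.250511169433594), (151.42889404296875, 96.09659576416016), 72.51200103759766)
pivot []
wing [(0.62, array([ 0.6152, -0.0394,  0.1061]))]
lip [(0.77, array([ 0.5065, -0.1096,  0.0919]))]
case [(0.68, array([ 5.23e-01, -2.97e-02, -4.00e-04]))]
hinge [(0.89, array([0.5342, 0.0296, 0.0899]))]
now case tip 9.477838216875243 -129.0423915290429 223.84707551736554 z_t [-0.  0. -1.] [-0.2  0.1  0.8] 7.2 [-0.2  0.5  0.3  1.6 -0.1  1.1  1.3]Traceback (most recent call last):
  File "go.py", line 10, in <module>
    x,z,t=map(float,a.split(","));t=np.radians(t)
    ^^^^^
ValueError: could not convert string to float: '--'
```

```bash
python3 go.py -120,170,0 -120,170,45
```

```text
now case tip 9.477838216875243 -129.0423915290429 223.84707551736554 z_t [-0.  0. -1.] [-0.2  0.1  0.8] 7.2 [-0.2  0.5  0.3  1.6 -0.1  1.1  1.3]
-120,170,0 [ 104.7 -150.    54.1] [-0.1 -0.  80. ]
-120,170,45 [  83.4 -270.4  104.8] [-31.4  37.3  75.5]
```

>>> drive_tool(
  linear=[
    [13,-19,0],
    [26,-38,0],
    [39,-57,0],
    [52,-76,10],
    [65,-95,20],
    [78,-114,30],
    [91,-133,40],
    [105,-150,54],
  ],
  twist=[
    [0,0,8],
    [0,0,16],
    [0,0,24],
    [0,0,32],
    [0,0,40],
    [0,0,48],
    [0,0,56],
    [0,0,64],
  ],
  claw=[0,0,0,0,0,0,0,0],
)

```text
clock: 8.0
tcp_pos: [0.4984, -0.146, 0.3436]
eef_rot: [[-0.048, 0.999, 0.001], [0.999, 0.048, -0.0], [-0.0, 0.001, -1.0]]
ft_force: [-0.2, -0.1, 0.2]
opening: -0.0001
grip_force: 0.0
```

>>> drive_tool(
  linear=[
    [0,0,0],
    [0,0,0],
    [0,0,0],
  ],
  twist=[
    [0,0,8],
    [0,0,16],
    [0,0,16],
  ],
  claw=[0,0,0],
)

```text
clock: 8.3
tcp_pos: [0.4991, -0.1451, 0.3435]
eef_rot: [[0.225, 0.974, -0.0], [0.974, -0.225, -0.0], [-0.0, -0.0, -1.0]]
ft_force: [-0.7, 0.4, -0.2]
opening: 0.0006
grip_force: 0.0
```

```bash
python3 go.py -120,170,0 -120,150,24 -120,120,45
```

```text
now case tip -119.91360834513293 0.19960690584555743 170.51425272965173 z_t [-0.  0. -1.] [-0.7  0.4 -0.2] 8.3 [-0.4  0.3  0.6  2.  -0.3  0.9  0.2]
-120,170,0 [-0.1  0.1  0.5] [-0.   0.  -0.1]
-120,150,24 [-70.5   0.2  35.5] [-0.  24.  -0.1]
-120,120,45 [-122.4    0.3  101.2] [ 0.  45.  -0.1]
```

>>> drive_tool(
  linear=[
    [-24,0,2],
    [-47,0,8],
    [-70,0,16],
    [-85,0,25],
    [-98,0,35],
    [-122,0,51],
    [-122,0,51],
    [-122,0,51],
  ],
  twist=[
    [0,8,0],
    [0,16,0],
    [0,24,0],
    [0,30,0],
    [0,36,0],
    [0,42,0],
    [0,45,0],
    [0,45,0],
  ],
  claw=[0,0,0,0,0,0,0,0],
)

```text
clock: 9.1
tcp_pos: [0.4713, -0.2654, 0.2916]
eef_rot: [[0.158, 0.975, 0.158], [0.689, -0.223, 0.69], [0.708, 0.0, -0.707]]
ft_force: [-0.3, 0.5, -0.0]
opening: -0.0002
grip_force: 0.0
```

```bash
python3 go.py -120,64,45 -77,64,45
```

```text
now case tip -120.91303794413379 0.3031227033898688 169.36461796881437 z_t [ 0.7 -0.  -0.7] [-0.3  0.5 -0. ] 9.1 [ 0.3  0.5  0.4  1.9 -0.9  1.3  1. ]
-120,64,45 [-73.8   0.3  75.1] [ 0. -0.  0.]
-77,64,45 [-43.4   0.3 105.5] [ 0. -0.  0.]
```

>>> drive_tool(
  linear=[
    [-20,0,20],
    [-40,0,40],
    [-60,0,60],
    [-74,0,75],
    [-74,0,75],
    [-64,0,85],
    [-54,0,95],
    [-44,0,105],
  ],
  twist=[
    [0,0,0],
    [0,0,0],
    [0,0,0],
    [0,0,0],
    [0,0,0],
    [0,0,0],
    [0,0,0],
    [0,0,0],
  ],
  claw=[0,0,0,0,0,0,0,0],
)

```text
clock: 9.9
tcp_pos: [0.4824, -0.2203, 0.1886]
eef_rot: [[0.155, 0.975, 0.158], [0.69, -0.222, 0.689], [0.707, 0.002, -0.707]]
ft_force: [-2.6, -9.7, -2.6]
opening: 0.0001
grip_force: 6.4
```

```bash
python3 - <<'E'
from h import *
a=snap("scene")[0][130:270,150:330];b=snap("wrist")[0]
a=cv2.resize(a,(540,420),interpolation=cv2.INTER_CUBIC)
cv2.imwrite("pics/l1.png",cv2.resize(np.hstack([a,b]),(800,305)))
E
python3 go.py -77,64,45
```

```text
now case tip -73.77914575199291 -0.047884681904041076 65.97351092311462 z_t [ 0.7  0.  -0.7] [ 0.2 -0.  -1.6] 10.0 [ 0.3  0.7  0.3  2.  -1.1  1.1  1.1]
-77,64,45 [-3.6 -0.3 -0.9] [-0.1 -0.   0.2]
```

View pics/l1.png

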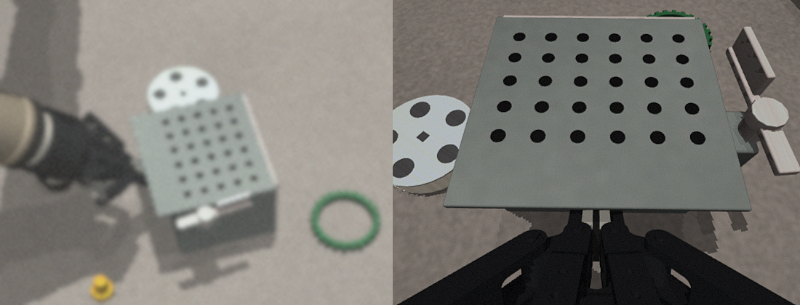

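The scene view shows the fingertips under the right lip with the case in place. In the wrist view the fingers vanish under the lip edge at (595,210), the wing lies open at about (750,60), and the tongue is clear. I'm working out the lifting arc.

```bash
cat > lift.py <<'E'
import numpy as np,subprocess
n=np.array([1,1])/2**.5;z=np.array([1,-1])/2**.5;H=np.array([60,90])
A=[4,9,14,19,24,29,34,39,44,49,54,59,64,69,74,79,84,88,92,96,99,102,105,108]
L=[]
for a in A:
    u=np.array([-np.cos(np.radians(a)),np.sin(np.radians(a))])
    c=H+142*u-11*n+18*z if a<45 else H+124*u-11*n
    L.append("%.1f,%.1f,45"%tuple(c))
r=subprocess.run(["python3","go.py"]+L,capture_output=True,text=True).stdout.split("\n")
print(r[0])
for a,l in zip(A,r[1:]): print(a,l)
E
python3 lift.py
```

```text
now case tip -73.77914575199291 -0.047884681904041076 65.97351092311462 z_t [ 0.7  0.  -0.7] [ 0.2 -0.  -1.6] 10.0 [ 0.3  0.7  0.3  2.  -1.1  1.1  1.1]
4 -76.7,79.4,45 [  7.5  -0.2 -11.6] [-0.1 -0.   0.2]
9 -75.3,91.7,45 [ 17.2  -0.2 -19.3] [-0.1 -0.   0.2]
14 -72.8,103.8,45 [ 27.5  -0.2 -26. ] [-0.1 -0.   0.2]
19 -69.3,115.7,45 [ 38.4  -0.1 -32. ] [-0.1 -0.   0.2]
24 -64.8,127.3,45 [ 49.8  -0.1 -37. ] [-0.1 -0.   0.2]
29 -59.2,138.3,45 [ 61.6  -0.1 -40.8] [-0.1 -0.   0.2]
34 -52.8,148.9,45 [ 73.6  -0.  -43.8] [-0.1 -0.   0.2]
39 -45.4,158.9,45 [ 85.9   0.  -45.6] [-0.1 -0.   0.2]
44 -37.2,168.1,45 [ 98.2   0.1 -46.3] [-0.1 -0.   0.2]
49 -29.1,175.8,45 [109.4   0.1 -46. ] [-0.1 -0.   0.2]
54 -20.7,182.5,45 [120.    0.1 -44.8] [-0.1 -0.   0.2]
59 -11.6,188.5,45 [130.7   0.2 -42.6] [-0.1 -0.   0.2]
64 -2.1,193.7,45 [141.1   0.2 -39.6] [-0.1 -0.   0.2]
69 7.8,198.0,45 [151.1   0.3 -35.6] [-0.1 -0.   0.2]
74 18.0,201.4,45 [160.8   0.3 -30.8] [-0.1 -0.   0.2]
79 28.6,203.9,45 [170.    0.3 -25.1] [-0.1 -0.   0.2]
84 39.3,205.5,45 [178.7   0.4 -18.6] [-0.1 -0.   0.2]
88 47.9,206.1,45 [185.2   0.4 -13. ] [-0.1 -0.   0.2]
92 56.5,206.1,45 [191.3   0.4  -6.9] [-0.1 -0.   0.2]
96 65.2,205.5,45 [197.    0.5  -0.3] [-0.1 -0.   0.2]
99 71.6,204.7,45 [201.    0.5   4.8] [-0.1 -0.   0.2]
102 78.0,203.5,45 [204.6   0.5  10.2] [-0.1 -0.   0.2]
105 84.3,202.0,45 [208.    0.5  15.7] [-0.1 -0.   0.2]
108 90.5,200.2,45 [211.1   0.5  21.3] [-0.1 -0.   0.2]
```

>>> drive_tool(
  linear=[
    [9,0,-11],
    [19,0,-19],
    [29,0,-26],
    [40,0,-32],
    [52,0,-37],
    [63,0,-41],
    [75,0,-44],
    [88,0,-45],
  ],
  twist=[
    [0,0,0],
    [0,0,0],
    [0,0,0],
    [0,0,0],
    [0,0,0],
    [0,0,0],
    [0,0,0],
    [0,0,0],
  ],
  claw=[0,0,0,0,0,0,0,0],
)

```text
clock: 10.8
tcp_pos: [0.4885, -0.192, 0.2824]
eef_rot: [[0.158, 0.975, 0.159], [0.689, -0.224, 0.689], [0.707, 0.0, -0.707]]
ft_force: [-0.3, -1.2, 0.1]
opening: -0.0001
grip_force: 0.7
```

```bash
python3 lift.py | sed -n '1p;9,30p'; python3 - <<'E'
from h import *
a=snap("scene")[0][110:270,140:330];b=snap("wrist")[0]
a=cv2.resize(a,(500,420),interpolation=cv2.INTER_CUBIC)
cv2.imwrite("pics/l2.png",cv2.resize(np.hstack([a,b]),(800,317)))
E
```

```text
now case tip -45.57146182903093 -0.152519224887959 160.0884042330637 z_t [ 0.7 -0.  -0.7] [-0.3 -1.2  0.1] 10.8 [ 0.2  0.5  0.3  2.  -1.   1.2  0.9]
39 -45.4,158.9,45 [-0.7 -0.   1. ] [ 0. -0.  0.]
44 -37.2,168.1,45 [11.6 -0.   0.3] [ 0. -0.  0.]
49 -29.1,175.8,45 [22.8 -0.   0.5] [ 0. -0.  0.]
54 -20.7,182.5,45 [33.4 -0.   1.7] [ 0. -0.  0.]
59 -11.6,188.5,45 [44.1 -0.   3.9] [ 0. -0.  0.]
64 -2.1,193.7,45 [54.5 -0.   7. ] [ 0. -0.  0.]
69 7.8,198.0,45 [64.6 -0.  10.9] [ 0. -0.  0.]
74 18.0,201.4,45 [74.2 -0.  15.7] [ 0. -0.  0.]
79 28.6,203.9,45 [83.4 -0.  21.5] [ 0. -0.  0.]
84 39.3,205.5,45 [92.1 -0.1 27.9] [ 0. -0.  0.]
88 47.9,206.1,45 [98.6 -0.1 33.6] [ 0. -0.  0.]
92 56.5,206.1,45 [104.7  -0.1  39.6] [ 0. -0.  0.]
96 65.2,205.5,45 [110.4  -0.1  46.2] [ 0. -0.  0.]
99 71.6,204.7,45 [114.4  -0.1  51.3] [ 0. -0.  0.]
102 78.0,203.5,45 [118.1  -0.1  56.7] [ 0. -0.  0.]
105 84.3,202.0,45 [121.5  -0.1  62.2] [ 0. -0.  0.]
108 90.5,200.2,45 [124.6  -0.1  67.9] [ 0. -0.  0.]
```

View pics/l2.png

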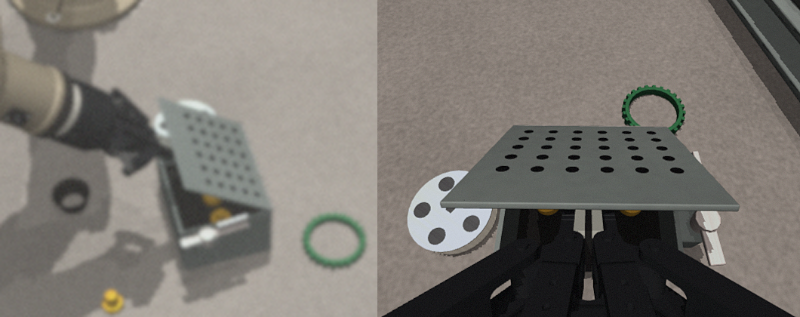

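The lid is about 40° open and resting on the fingertips at (595,205) in the wrist half. The case is in place, so I'm continuing the arc.

>>> drive_tool(
  linear=[
    [11,0,0],
    [23,0,0],
    [33,0,2],
    [44,0,4],
    [54,0,7],
    [64,0,11],
    [74,0,16],
    [83,0,21],
  ],
  twist=[
    [0,0,0],
    [0,0,0],
    [0,0,0],
    [0,0,0],
    [0,0,0],
    [0,0,0],
    [0,0,0],
    [0,0,0],
  ],
  claw=[0,0,0,0,0,0,0,0],
)

```text
clock: 11.7
tcp_pos: [0.505, -0.1196, 0.3255]
eef_rot: [[0.158, 0.975, 0.158], [0.689, -0.223, 0.69], [0.707, -0.0, -0.707]]
ft_force: [-0.0, -1.2, -0.3]
opening: -0.0003
grip_force: 0.2
```

```bash
python3 lift.py | sed -n '1p;17,30p'
```

```text
now case tip 28.698964909866184 0.17649047931057965 203.2415537174442 z_t [ 0.7  0.  -0.7] [-0.  -1.2 -0.3] 11.7 [ 0.1  0.4  0.3  2.  -1.   1.2  0.8]
79 28.6,203.9,45 [ 0.5  0.1 -0.5] [-0. -0.  0.]
84 39.3,205.5,45 [9.2 0.1 5.9] [-0. -0.  0.]
88 47.9,206.1,45 [15.7  0.1 11.6] [-0. -0.  0.]
92 56.5,206.1,45 [21.7  0.1 17.6] [-0. -0.  0.]
96 65.2,205.5,45 [27.5  0.1 24.2] [-0. -0.  0.]
99 71.6,204.7,45 [31.4  0.1 29.3] [-0. -0.  0.]
102 78.0,203.5,45 [35.1  0.1 34.7] [-0. -0.  0.]
105 84.3,202.0,45 [38.5  0.1 40.2] [-0. -0.  0.]
108 90.5,200.2,45 [41.6  0.1 45.9] [-0. -0.  0.]
```

>>> drive_tool(
  linear=[
    [9,0,6],
    [16,0,12],
    [22,0,18],
    [27,0,24],
    [31,0,29],
    [35,0,35],
    [38,0,40],
    [42,0,46],
  ],
  twist=[
    [0,0,0],
    [0,0,0],
    [0,0,0],
    [0,0,0],
    [0,0,0],
    [0,0,0],
    [0,0,0],
    [0,0,0],
  ],
  claw=[0,0,0,0,0,0,0,0],
)

```text
clock: 12.5
tcp_pos: [0.5187, -0.0598, 0.3222]
eef_rot: [[0.158, 0.975, 0.158], [0.689, -0.224, 0.689], [0.707, -0.0, -0.707]]
ft_force: [-0.4, -0.8, 1.4]
opening: 0.0
grip_force: 0.0
```

>>> drive_tool(
  linear=[
    [0,0,0],
    [-5,0,-10],
    [-5,0,-30],
    [-5,0,-60],
    [-5,0,-100],
    [-5,0,-140],
    [-5,0,-140],
    [-5,0,-140],
  ],
  twist=[
    [0,0,0],
    [0,0,0],
    [0,0,0],
    [0,0,0],
    [0,0,0],
    [0,0,0],
    [0,0,0],
    [0,0,0],
  ],
  claw=[0,0,0,0,0,0,0,0],
)

```text
clock: 13.3
tcp_pos: [0.4953, -0.1616, 0.4186]
eef_rot: [[0.159, 0.974, 0.161], [0.689, -0.226, 0.688], [0.707, 0.002, -0.708]]
ft_force: [0.0, 0.5, -0.3]
opening: -0.0
grip_force: 0.0
```

```bash
python3 - <<'E'
from h import *
a,d,i,M=snap("scene");b=snap("wrist")[0]
for q in ["lip","hinge","case","pivot","wing"]:
    print(q,[(round(x["conf"],2),np.round(w(M,x["at"]),4)) for x in env.mark_of("scene",q)[:1]])
print(env.observe()["clock"],env.observe()["ft_force"])
a=cv2.resize(a[110:270,140:330],(500,420),interpolation=cv2.INTER_CUBIC)
cv2.imwrite("pics/l3.png",cv2.resize(np.hstack([a,b]),(800,317)))
E
```

```text
lip [(0.58, array([0.5538, 0.0859, 0.2181]))]
hinge [(0.89, array([0.5383, 0.0254, 0.0932]))]
case [(0.83, array([ 0.5254, -0.033 ,  0.0048]))]
pivot [(0.82, array([ 0.6084, -0.0811,  0.0986]))]
wing [(0.51, array([ 0.6159, -0.0389,  0.1089]))]
13.65 [ 0.80356505 -0.02809619 -0.42690092]
```

View pics/l3.png

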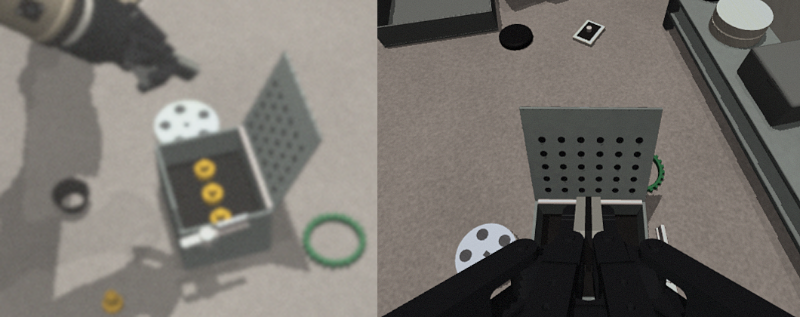

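The lid leans back at its stop: the lip is at (0.554, 0.086, 0.218), about 2.0 rad. The case hasn't moved, the wing is at about 1.6 rad, and the arm is clear. I'm handing in.

```bash
python3 -c "
from bench import env
print(env.job_done())"
```

```text
the job is handed in; nothing more can be done
None
```

The case is open and the job is handed in at about 13.7 s: the cam lock is turned to about 1.6 rad, the lid rests against its stop at about 2.0 rad, the case and nearby bystanders look unmoved, and the arm is clear.

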